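# Wipe the ceramic chips off the prep board

## Task

A ceramic filter disc has broken on the raised white board of the clean-up station. Take the orange-gripped scraper block from the bench, set its black foot on the board behind the two blue chips, and wipe both over the open end into the dark catch tray without touching the chips with the gripper. Leave the scraper standing upright on the white board.

Things in the scene. Friction and masses are not known exactly. Their poses are not given: they have to be found in the camera images.
- scraper_center (a point): loose scraper block standing on the bench: black foot 34 (x) x 130 (y) x 25 mm high, orange grip bar 26 (x) x 100 (y) x 45 mm high centred on it; 70 mm high, under 0.35 kg. Point: block centre, 35 mm above the underside; z up. Grip across x, high on the bar, so the fingers clear the chips. Wipe with the foot on the board or up to 3 mm above it. The grey block with holes is not it.
- station: fixed station; origin at bench height under the board's centre. White board 240 (x) x 200 (y) mm, flat top 40 mm above the bench; steel kerbs 8 mm high along both long sides, 180 mm apart; ends open. Dark catch tray joins its +x end: x = 120 to 230 mm, 200 mm wide, floor 4 mm, rim 34 mm above the bench. Wipe along +x.
- chip_a: loose flat chip of blue ceramic on the white board, about 26 x 20 x 8 mm, 12 g, sharp: keep the gripper off it. Origin: centre of its underside as it lies at the start. It starts within 45 mm of the board's long centre line, at station x from -20 to +40 mm, at any yaw.
- chip_b: loose flat chip of blue ceramic on the white board, about 26 x 20 x 8 mm, 12 g, sharp: keep the gripper off it. Origin: centre of its underside as it lies at the start. It starts within 45 mm of the board's long centre line, at station x from -20 to +40 mm, at any yaw.
There are look-alikes about, which are no part of the job. What is meant by the part that bears scraper_center is not turquoise, and is the larger of those in its own colour. Leave any yellow look-alike of the chip_a alone.

How it is judged:
By the outcome, as a careful person would: the job done as asked, in the order asked, and still so for the second after the job is handed in, with the robot touching nothing.
It also fails if it takes over 43 s, if anything falls off the work surface, if the arm or the gripper's body presses on something with over 40 N, if the wrist force passes 120 N, or if a joint passes its speed limit or range.

## Robot

A 6-joint arm with a two-finger parallel gripper is mounted at the origin on the work surface. World frame = base frame: x ahead of the robot, y to its left, z up, the work surface at z = 0. Lengths are in m, angles in rad, forces in N, time in s.
With the tool pointing down it reaches from about 0.3 to 0.825 m from the base axis. Payload 5.4 kg.
Tool frame: the origin (TCP) lies on the mounting face of the last link; the fingertips stand 190 mm ahead of it and the grasp point (between the pads) lies 171 mm ahead of it; z points along the fingers, y is the direction in which the jaws open and shut (so a half turn about z gives the same grasp; the last joint's range is limited). The gripper opens to 92 mm and grips with 3 to 60 N. Pads are 20 mm wide; open, the fingers measure 128 mm over their backs; the gripper's body (75 mm by 189 mm) begins 69 mm behind the grasp point.
Start: joints at [-1.327, 0.158, 1.597, -0, 1.386, -0.21], TCP at [0.252, -0.517, 0.405] pointing down, gripper open.
Joint ranges: [-2.91, 2.91], [-0.94, 2.29], [0.18, 2.7], [-1.29, 4.43], [0.17, 2.64], [-3, 3]. Speed limits (rad/s): [2.57, 2.57, 3.14, 3.14, 3.14, 3.14].

## Interface

Orientations are given as [roll, pitch, yaw] about the fixed x, y, z axes, in that order (R = Rz(yaw) Ry(pitch) Rx(roll)).
In Python, from bench import bot gives the robot as it stands.
- The arm moves only by the shell command python3 -m handwheel 'ROWS' [FORCE]. ROWS is JSON, a list of rows, each an object of numbers: "wx", "wy", "wz": the turn, a rotation vector about the tool's x, y, z in rad; "x", "y", "z": the shift along the tool's x, y, z in mm; "grip": the finger opening in mm, from 0 to 91.9. In form: [{"wx": .., "wy": .., "wz": .., "x": .., "y": .., "z": .., "grip": ..}, ...]. A call has exactly 10 rows; each row shifts and turns the commanded pose from where the row before left it, along the tool's axes as they then stand; what a row does not reach is not made up. A row lasts 1/12 s, in which the tool goes at most 41.7 mm and 7.16 degrees, less where a joint would pass 70% of its speed; a pose out of reach is approached as far as the arm can. A call is refused whole if a number of a shift passes 41.7 or a number of a turn 0.125, either way. A call with a gripper value outside its range is refused whole. The fingers move at their own pace and stop on an object; FORCE is the grip in N (left out, the last holds). Time passes only in rows, so rows that do not move let the fingers close, or fill a call up. It gives the time, the measured TCP pose, the force and the opening at its end, in the units of the state.
- bot.get_obs(): the state, without advancing time (a new reading comes with each control period).
- bot.snapshot(name): name is "scene" or "top"; returns a dict with "image" (384x512x3 uint8, red, green, blue), "mtx" (3x3 intrinsics, pixels), "distortion" ([k1, k2, p1, p2, k3] as OpenCV has them; the pictures are not rectified), "world_to_cam" (4x4, takes a point from world to camera coordinates). Camera axes: x right, y down, z forward; pixel columns grow to the right and rows downward; lengths in m; the calibration is good to about 2 mm. A picture is of the moment at which its call begins. There is no depth.
- bot.finish_job(): hands the job in, once; it reports no verdict.
The state is a dict: "time": time; "q": joint angles; "qvel": joint speeds; "tau": joint torques, N m; "tcp_pos": TCP position; "orientation": TCP orientation; "contact_force": force on the tool from outside, world axes, zero at the start; "wrist_torque": the same for the moment, N m; "grip_width": finger opening in m.
Only numpy, scipy, OpenCV 4.12 (cv2) and the standard library are available. Lean on these libraries where they do the work, as an engineer would, in place of code of your own. Each camera call takes 0.05 s, during which the arm holds its last target.

## Working session

There is one attempt and no reset: what is moved stays moved. The work goes in short steps, Python scripts to look and compute and a shell command to move; the robot and the scene stay as the last step left them, time stands still between calls to the robot, and variables do not carry over. Pictures are saved under pics/ and viewed, and the job is handed in when it is done.

```bash
ls; mkdir -p pics; python3 - <<'E'
from bench import bot
import cv2,pickle
o=bot.get_obs();print(o)
for n in("scene","top"):
    s=bot.snapshot(n);pickle.dump(s,open(f"{n}0.pkl","wb"))
    cv2.imwrite(f"pics/{n}0.png",cv2.resize(s["image"][:,:,::-1],(800,600),interpolation=cv2.INTER_CUBIC))
    print(s["mtx"],s["distortion"],s["world_to_cam"])
E
```

```text
pics
{'time': 0.0, 'q': array([-1.32710848e+00,  1.59060354e-01,  1.59821648e+00,  1.60012862e-05,
        1.38619545e+00, -2.10102180e-01]), 'qvel': array([-0.00042453, -0.00063205,  0.00057196,  0.00039763,  0.00073502,
       -0.00155914]), 'tau': array([ 3.23144413e-04, -3.85580099e+01, -3.22102654e+01,  7.00829574e-02,
        3.80467158e-02, -1.53820092e-04]), 'tcp_pos': array([ 0.25198026, -0.51654402,  0.40372013]), 'orientation': array([-3.13975764e+00, -4.07392840e-04,  4.53786704e-01]), 'contact_force': array([ 0.27560247,  0.29338158, -0.07074419]), 'wrist_torque': array([-0.02772599, -0.07603818,  0.005191  ]), 'grip_width': 0.0920205156691798}
[[425.02720637   0.         252.98977748]
 [  0.         425.02720637 194.56129425]
 [  0.           0.           1.        ]] [-0.11502601  0.          0.          0.          0.        ] [[ 0.47628824  0.87919502 -0.01286981 -0.11725237]
 [ 0.71851633 -0.39759681 -0.57065844 -0.39087251]
 [-0.50683706  0.26255074 -0.82108666  1.34488925]
 [ 0.          0.          0.          1.        ]]
[[414.6306224    0.         252.56835148]
 [  0.         414.6306224  189.29981209]
 [  0.           0.           1.        ]] [-0.00323745  0.          0.          0.          0.        ] [[-0.19073294 -0.98162075  0.00645414 -0.06574045]
 [-0.96154584  0.18550066 -0.20253172  0.54863824]
 [ 0.19761209 -0.04483542 -0.97925443  0.67863329]
 [ 0.          0.          0.          1.        ]]
```

View pics/scene0.png

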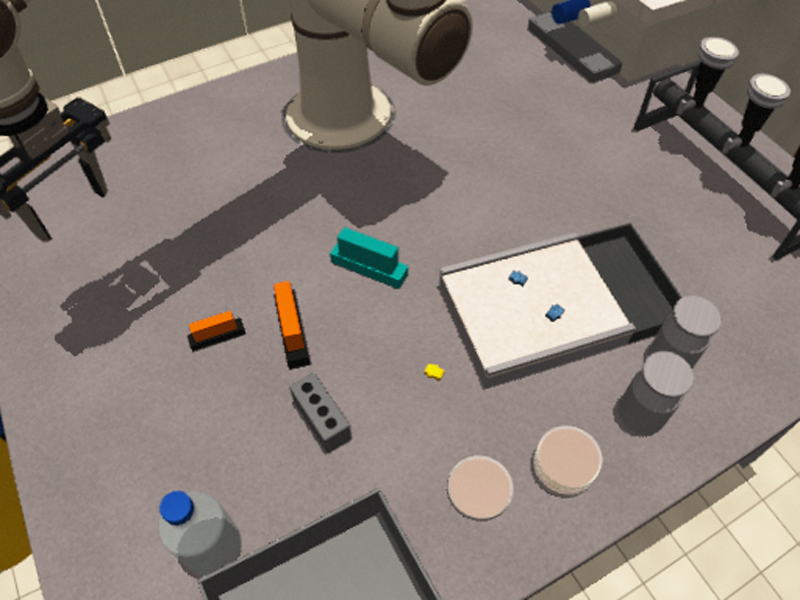

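View pics/top0.png

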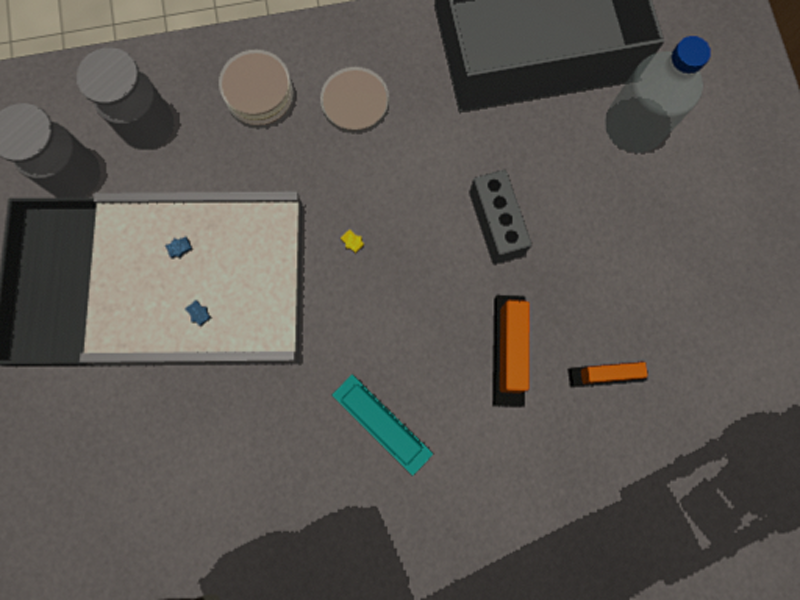

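The scene view shows the large orange scraper at about (292,322), with the board and blue chips at (518,277) and (555,312). In the top view the scraper is at about (511,350), the board corners are about (97,200), (298,200), (296,355), (82,355), and the chips are at (178,247) and (198,313). Next I'll take enlarged crops to measure from.

```bash
python3 - <<'E'
import cv2,pickle
def crop(n,u0,v0,w,h,f,out):
    im=pickle.load(open(n+"0.pkl","rb"))["image"][v0:v0+h,u0:u0+w,::-1]
    im=cv2.resize(im,None,fx=f,fy=f,interpolation=cv2.INTER_CUBIC)
    for k in range(0,w,10):
        cv2.putText(im,str(u0+k),(int((k+.5)*f)-8,8),0,.3,(0,0,255),1);cv2.line(im,(int((k+.5)*f),10),(int((k+.5)*f),14),(0,0,255),1)
    for k in range(0,h,10):
        cv2.putText(im,str(v0+k),(0,int((k+.5)*f)+3),0,.3,(0,0,255),1);cv2.line(im,(20,int((k+.5)*f)),(24,int((k+.5)*f)),(0,0,255),1)
    cv2.imwrite(f"pics/{out}.png",im)
crop("top",0,115,200,125,4,"t_st")
crop("top",305,180,60,85,7,"t_sc")
crop("scene",160,170,60,75,8,"s_sc")
crop("scene",275,135,165,110,4.8,"s_st")
E
```

```text
(no output)
```

View pics/t_st.png

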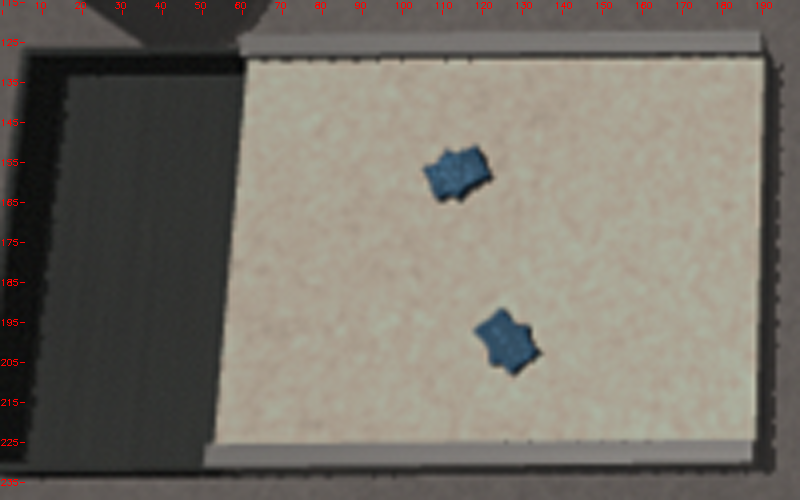

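View pics/t_sc.png

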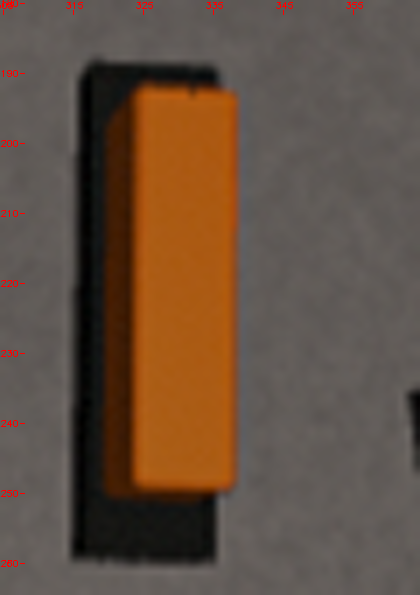

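View pics/s_sc.png

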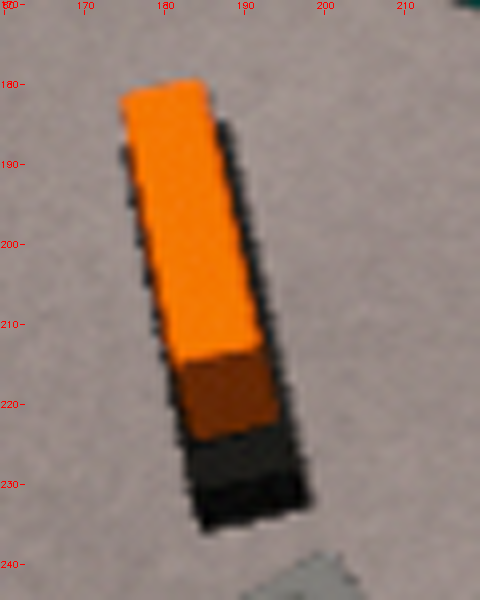

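View pics/s_st.png

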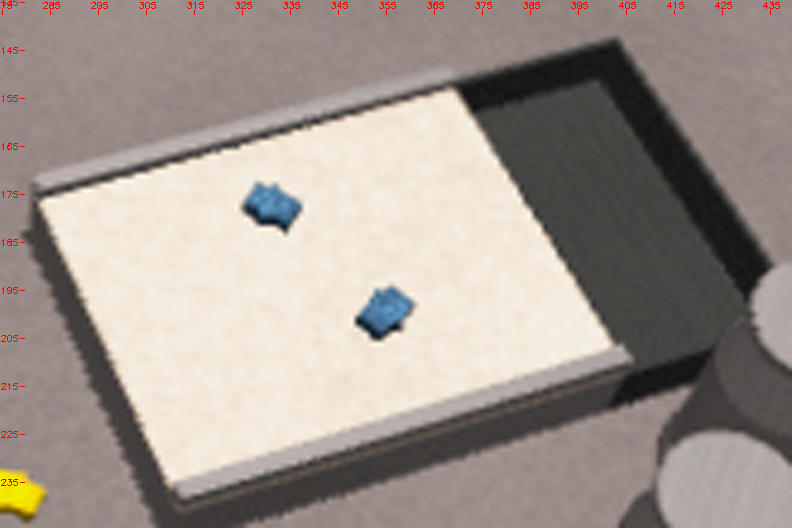

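```bash
cat > h.py <<'E'
import numpy as np,cv2,pickle
from scipy.optimize import least_squares
def bp(s,uv,z):
    uv=np.array(uv,float).reshape(-1,1,2)
    n=cv2.undistortPoints(uv,s["mtx"],s["distortion"])[:,0]
    T=s["world_to_cam"];R=T[:3,:3];c=-R.T@T[:3,3]
    d=np.c_[n,np.ones(len(n))]@R
    return (c+d*((z-c[2])/d[:,2])[:,None])[:,:2]
def pr(s,P):
    T=s["world_to_cam"];return cv2.projectPoints(np.array(P,float),cv2.Rodrigues(T[:3,:3])[0],T[:3,3],s["mtx"],s["distortion"])[0][:,0]
def loc(p,q):
    c,s=np.cos(p[2]),np.sin(p[2]);d=q-p[:2];return np.c_[c*d[:,0]+s*d[:,1],-s*d[:,0]+c*d[:,1]]
E
cat > fit.py <<'E'
from h import *
S={n:pickle.load(open(n+"0.pkl","rb")) for n in("top","scene")}
cr=dict(t_st=("top",0,115,4),t_sc=("top",305,180,7),s_sc=("scene",160,170,8),s_st=("scene",275,135,4.8))
def B(c,pts,z):
    n,u,v,f=cr[c];return bp(S[n],np.array(pts)/f+[u-.5,v-.5],z)
# (pts, axis, value)
E=[("t",B("t_st",[(763,60),(757,440)],.04),0,-.12),("t",B("t_st",[(246,60),(214,443)],.04),0,.12),
("t",B("t_st",[(240,54),(760,50)],.048),1,-.09),("t",B("t_st",[(213,444),(755,442)],.048),1,.09),
("s",B("s_st",[(40,200),(100,335),(170,485)],.04),0,-.12),("s",B("s_st",[(457,88),(612,347)],.04),0,.12),
("s",B("s_st",[(40,178),(445,70)],.048),1,.1),("s",B("s_st",[(175,486),(622,346)],.048),1,-.09)]
for sel in("t","s","ts"):
    g=lambda p:np.concatenate([loc(p,q)[:,a]-v for k,q,a,v in E if k in sel])
    r=least_squares(g,[.5,.2,1.57]);print("station",sel,r.x.round(4),(r.fun*1e3).round(1))
st=r.x
for n,c,pts in(("top","t_st",[(458,174),(508,341)]),("scene","s_st",[(385,312),(272,206)])):
    print("chips",n,(loc(st,B(c,pts,.046))*1e3).round(1))
H=[(-.013,-.05),(.013,-.05),(.013,.05),(-.013,.05)]
tt=B("t_sc",[(134,87),(236,90),(235,487),(133,490)],.07);ts=B("s_sc",[(122,97),(203,80),(262,343),(178,364)],.07)
bt=B("t_sc",[(72,558),(215,560)],0);bs=B("s_sc",[(202,533),(308,505)],0)
for nm,q in(("top",tt),("scene",ts)):
    print(nm,q.round(4).tolist(),"c",q.mean(0).round(4),"sides",np.linalg.norm(q-np.roll(q,1,0),axis=1).round(4))
    e=(q[2]+q[3]-q[0]-q[1]);print(" yaw long axis",np.arctan2(e[1],e[0]))
print("foot bottom top/scene",bt.round(4).tolist(),bs.round(4).tolist())
E
python3 fit.py
```

```text
station t [0.5979 0.0569 1.3889] [ 0.  -0.9  0.8  0.1 -0.6 -0.6 -0.1  1.2]
station s [0.599  0.0552 1.3876] [ 0.4 -0.5  0.2  1.4 -1.4 -0.4 -0.2 -0.6  1.3]
station ts [0.5985 0.056  1.3884] [ 0.9 -0.2  1.7  0.8  0.2  0.   0.7  1.9 -0.2 -1.2 -0.5  0.8 -2.1 -1.1
 -1.  -1.3  0.5]
chips top [[ 17.8 -32.1]
 [ -9.   45.4]]
chips scene [[ 16.1 -32.5]
 [-10.5  45.6]]
top [[0.4954, -0.2887], [0.4898, -0.3134], [0.3947, -0.2905], [0.3987, -0.2661]] c [ 0.4446 -0.2897] sides [0.0993 0.0254 0.0979 0.0247]
 yaw long axis 2.9090360995991693
scene [[0.395, -0.292], [0.401, -0.2682], [0.4951, -0.2903], [0.49, -0.3141]] c [ 0.4453 -0.2912] sides [0.0975 0.0246 0.0966 0.0243]
 yaw long axis -0.22930914809390493
foot bottom top/scene [[0.3861, -0.2592], [0.3784, -0.2962]] [[0.5025, -0.3232], [0.509, -0.2915]]
```

Both views agree to about 2 mm and the sizes match:

| Item | Position | Yaw |
|---|---|---|
| Station | (0.5985, 0.056) | 1.388 |
| Scraper | (0.445, -0.2905) | 1.340 |
| Chip 1 (station frame) | (17, -32) mm | n/a |
| Chip 2 (station frame) | (-10, +45.5) mm | n/a |

I'll move above the scraper first.

```bash
python3 -m handwheel '[{"x":27.3,"y":-11.9,"z":5,"grip":60},{"x":27.3,"y":-11.9,"z":5,"grip":60},{"x":27.3,"y":-11.9,"z":5,"grip":60},{"x":27.3,"y":-11.9,"z":5,"grip":60},{"x":27.3,"y":-11.9,"z":5,"grip":60},{"x":27.3,"y":-11.9,"z":5,"grip":60},{"x":27.3,"y":-11.9,"z":5,"grip":60},{"x":27.3,"y":-11.9,"z":5,"grip":60},{"x":27.3,"y":-11.9,"z":5,"grip":60},{"x":27.3,"y":-11.9,"z":5,"grip":60}]' 30
python3 -m handwheel '[{"wz":0.0685,"grip":60},{"wz":0.0685,"grip":60},{"wz":0.0685,"grip":60},{"wz":0.0685,"grip":60},{"wz":0.0685,"grip":60},{"wz":0.0685,"grip":60},{"wz":0.0685,"grip":60},{"wz":0.0685,"grip":60},{"wz":0.0685,"grip":60},{"wz":0.0685,"grip":60}]'
```

```text
invalid input
invalid input
```

```bash
python3 -m handwheel '[{"wx":0,"wy":0,"wz":0,"x":27.3,"y":-11.9,"z":5,"grip":60},{"wx":0,"wy":0,"wz":0,"x":27.3,"y":-11.9,"z":5,"grip":60},{"wx":0,"wy":0,"wz":0,"x":27.3,"y":-11.9,"z":5,"grip":60},{"wx":0,"wy":0,"wz":0,"x":27.3,"y":-11.9,"z":5,"grip":60},{"wx":0,"wy":0,"wz":0,"x":27.3,"y":-11.9,"z":5,"grip":60},{"wx":0,"wy":0,"wz":0,"x":27.3,"y":-11.9,"z":5,"grip":60},{"wx":0,"wy":0,"wz":0,"x":27.3,"y":-11.9,"z":5,"grip":60},{"wx":0,"wy":0,"wz":0,"x":27.3,"y":-11.9,"z":5,"grip":60},{"wx":0,"wy":0,"wz":0,"x":27.3,"y":-11.9,"z":5,"grip":60},{"wx":0,"wy":0,"wz":0,"x":27.3,"y":-11.9,"z":5,"grip":60}]' 30
```

```text
time: 0.93
tcp_pos: [0.4459, -0.2888, 0.3541]
orientation: [-3.141, 0.0, 0.454]
contact_force: [0.1, -0.5, -0.3]
grip_width: 0.0599
```

```bash
python3 -m handwheel '[{"wx":0,"wy":0,"wz":0.0685,"x":0,"y":0,"z":3,"grip":60},{"wx":0,"wy":0,"wz":0.0685,"x":0,"y":0,"z":3,"grip":60},{"wx":0,"wy":0,"wz":0.0685,"x":0,"y":0,"z":3,"grip":60},{"wx":0,"wy":0,"wz":0.0685,"x":0,"y":0,"z":3,"grip":60},{"wx":0,"wy":0,"wz":0.0685,"x":0,"y":0,"z":3,"grip":60},{"wx":0,"wy":0,"wz":0.0685,"x":0,"y":0,"z":3,"grip":60},{"wx":0,"wy":0,"wz":0.0685,"x":0,"y":0,"z":3,"grip":60},{"wx":0,"wy":0,"wz":0.0685,"x":0,"y":0,"z":3,"grip":60},{"wx":0,"wy":0,"wz":0.0685,"x":0,"y":0,"z":3,"grip":60},{"wx":0,"wy":0,"wz":0.0685,"x":0,"y":0,"z":3,"grip":60}]'
python3 - <<'E'
from bench import bot
import cv2
s=bot.snapshot("scene");o=bot.get_obs();print(o["tcp_pos"],o["orientation"],o["q"])
cv2.imwrite("pics/scene1.png",cv2.resize(s["image"][:,:,::-1],(800,600)))
E
```

```text
time: 1.77
tcp_pos: [0.4451, -0.29, 0.3241]
orientation: [-3.141, 0.001, -0.235]
contact_force: [0.4, -0.6, 0.2]
grip_width: 0.0598
[ 0.44491032 -0.28983971  0.32339654] [-3.14046930e+00  1.79636087e-03 -2.37571717e-01] [-8.05161842e-01  1.23574752e-01  1.80267020e+00 -1.97378147e-05
  1.21746631e+00  1.00321406e+00]
```

View pics/scene1.png

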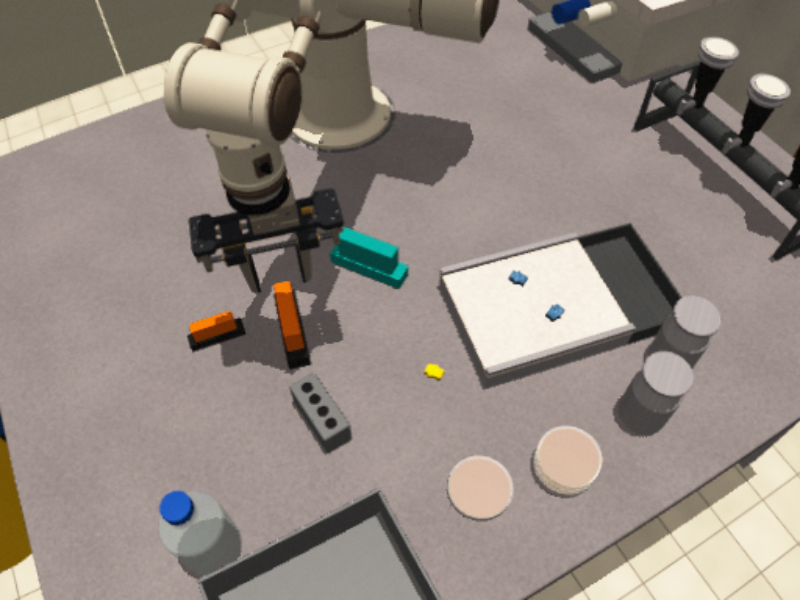

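The gripper sits over the scraper at about (290,320) in the picture, with its jaws across the bar and the neighbouring objects clear. Lowering 100 mm.

```bash
python3 -m handwheel '[{"wx":0,"wy":0,"wz":0,"x":0,"y":0,"z":12,"grip":60},{"wx":0,"wy":0,"wz":0,"x":0,"y":0,"z":12,"grip":60},{"wx":0,"wy":0,"wz":0,"x":0,"y":0,"z":12,"grip":60},{"wx":0,"wy":0,"wz":0,"x":0,"y":0,"z":12,"grip":60},{"wx":0,"wy":0,"wz":0,"x":0,"y":0,"z":12,"grip":60},{"wx":0,"wy":0,"wz":0,"x":0,"y":0,"z":12,"grip":60},{"wx":0,"wy":0,"wz":0,"x":0,"y":0,"z":12,"grip":60},{"wx":0,"wy":0,"wz":0,"x":0,"y":0,"z":10,"grip":60},{"wx":0,"wy":0,"wz":0,"x":0,"y":0,"z":6,"grip":60},{"wx":0,"wy":0,"wz":0,"x":0,"y":0,"z":0,"grip":60}]'
python3 - <<'E'
from bench import bot
import cv2
s=bot.snapshot("scene");o=bot.get_obs();print(o["tcp_pos"],o["orientation"],o["contact_force"])
cv2.imwrite("pics/scene2.png",cv2.resize(s["image"][120:260,90:280,::-1],(760,560),interpolation=cv2.INTER_CUBIC))
E
```

```text
time: 2.65
tcp_pos: [0.4448, -0.2897, 0.223]
orientation: [-3.14, 0.002, -0.231]
contact_force: [-0.4, 0.0, -0.3]
grip_width: 0.0599
[ 0.44509751 -0.29002913  0.22396921] [-3.14084661e+00  1.12467144e-03 -2.31203309e-01] [0.05410251 0.20562315 0.59825408]
```

View pics/scene2.png

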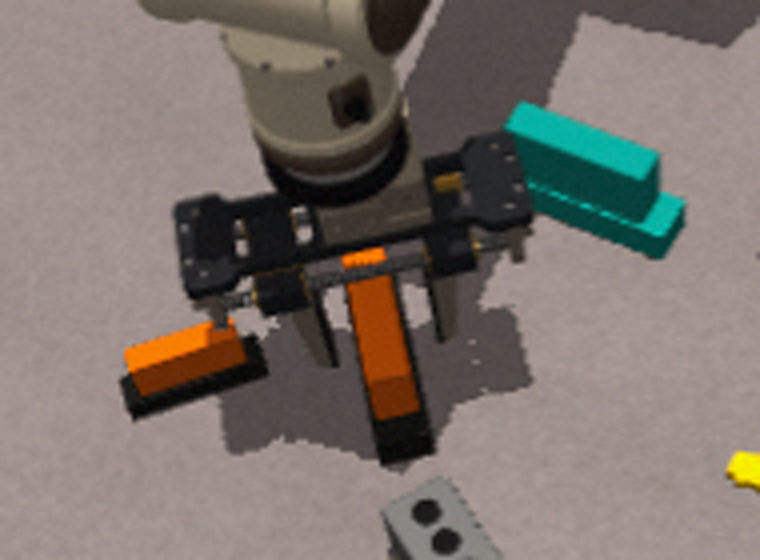

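The fingers straddle the bar at about (335,350) and (445,330) in the crop, roughly evenly spaced, and nothing is touching. I'll close on it.

```bash
python3 -m handwheel '[{"wx":0,"wy":0,"wz":0,"x":0,"y":0,"z":0,"grip":20},{"wx":0,"wy":0,"wz":0,"x":0,"y":0,"z":0,"grip":20},{"wx":0,"wy":0,"wz":0,"x":0,"y":0,"z":0,"grip":20},{"wx":0,"wy":0,"wz":0,"x":0,"y":0,"z":0,"grip":20},{"wx":0,"wy":0,"wz":0,"x":0,"y":0,"z":0,"grip":20},{"wx":0,"wy":0,"wz":0,"x":0,"y":0,"z":0,"grip":20},{"wx":0,"wy":0,"wz":0,"x":0,"y":0,"z":0,"grip":20},{"wx":0,"wy":0,"wz":0,"x":0,"y":0,"z":0,"grip":20},{"wx":0,"wy":0,"wz":0,"x":0,"y":0,"z":0,"grip":20},{"wx":0,"wy":0,"wz":0,"x":0,"y":0,"z":0,"grip":20}]' 40
```

```text
time: 3.53
tcp_pos: [0.4454, -0.2904, 0.2251]
orientation: [3.141, -0.001, -0.231]
contact_force: [-0.7, -0.8, 2.9]
grip_width: 0.026
```

Gripped at 26 mm. Lifting 110 mm and turning to the station yaw.

```bash
python3 -m handwheel '[{"wx":0,"wy":0,"wz":0,"x":0,"y":0,"z":-4,"grip":20},{"wx":0,"wy":0,"wz":0,"x":0,"y":0,"z":-10,"grip":20},{"wx":0,"wy":0,"wz":0,"x":0,"y":0,"z":-15,"grip":20},{"wx":0,"wy":0,"wz":-0.01,"x":0,"y":0,"z":-16,"grip":20},{"wx":0,"wy":0,"wz":-0.01,"x":0,"y":0,"z":-16,"grip":20},{"wx":0,"wy":0,"wz":-0.01,"x":0,"y":0,"z":-16,"grip":20},{"wx":0,"wy":0,"wz":-0.01,"x":0,"y":0,"z":-15,"grip":20},{"wx":0,"wy":0,"wz":-0.008,"x":0,"y":0,"z":-12,"grip":20},{"wx":0,"wy":0,"wz":0,"x":0,"y":0,"z":-6,"grip":20},{"wx":0,"wy":0,"wz":0,"x":0,"y":0,"z":0,"grip":20}]'
```

```text
time: 4.37
tcp_pos: [0.4455, -0.2903, 0.3362]
orientation: [3.14, -0.002, -0.183]
contact_force: [0.5, -0.4, -3.3]
grip_width: 0.0259
```

```bash
python3 -m handwheel '[{"wx":0,"wy":0,"wz":0,"x":4,"y":-14,"z":0,"grip":20},{"wx":0,"wy":0,"wz":0,"x":8,"y":-28,"z":0,"grip":20},{"wx":0,"wy":0,"wz":0,"x":10,"y":-36,"z":0,"grip":20},{"wx":0,"wy":0,"wz":0,"x":10,"y":-38,"z":0,"grip":20},{"wx":0,"wy":0,"wz":0,"x":10,"y":-38,"z":0,"grip":20},{"wx":0,"wy":0,"wz":0,"x":10,"y":-38,"z":0,"grip":20},{"wx":0,"wy":0,"wz":0,"x":10,"y":-38,"z":0,"grip":20},{"wx":0,"wy":0,"wz":0,"x":10,"y":-34,"z":0,"grip":20},{"wx":0,"wy":0,"wz":0,"x":6,"y":-22,"z":0,"grip":20},{"wx":0,"wy":0,"wz":0,"x":2.2,"y":-7.5,"z":0,"grip":20}]'
python3 - <<'E'
from bench import bot
import cv2
from h import *
s=bot.snapshot("scene");o=bot.get_obs();print(o["tcp_pos"],o["orientation"],o["contact_force"],o["grip_width"],loc([.5985,.056,1.3884],o["tcp_pos"][None,:2]))
cv2.imwrite("pics/scene3.png",cv2.resize(s["image"][90:270,220:460,::-1],(800,600),interpolation=cv2.INTER_CUBIC))
s=bot.snapshot("top")
cv2.imwrite("pics/top3.png",cv2.resize(s["image"][:,:,::-1],(800,600),interpolation=cv2.INTER_CUBIC))
E
```

```text
time: 5.2
tcp_pos: [0.578, -0.0128, 0.3333]
orientation: [-3.14, 0.002, -0.18]
contact_force: [0.8, -0.0, -2.9]
grip_width: 0.0259
[ 0.57792371 -0.01333928  0.33330779] [-3.14040556e+00  2.15808501e-03 -1.79989387e-01] [-0.77510005  1.14073281 -1.99818591] 0.02578098099266123 [[-0.07192133  0.00765774]]
```

View pics/scene3.png

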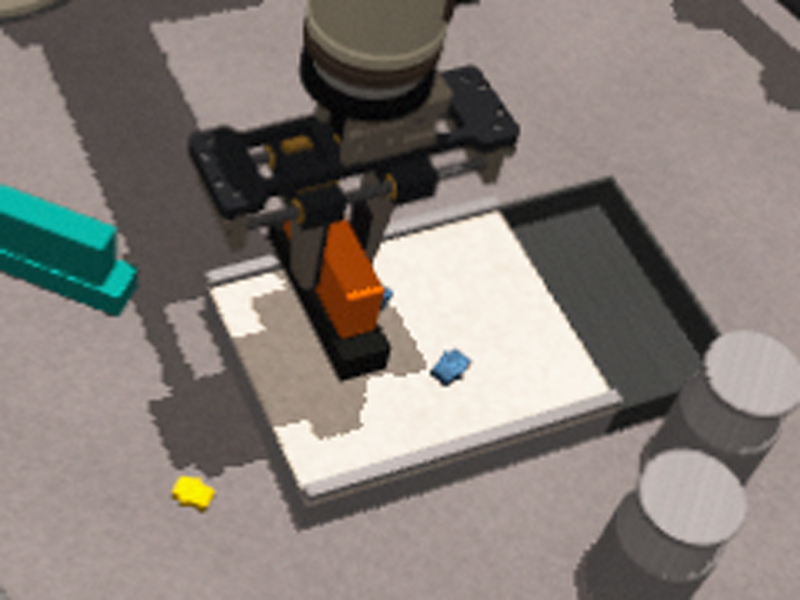

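View pics/top3.png

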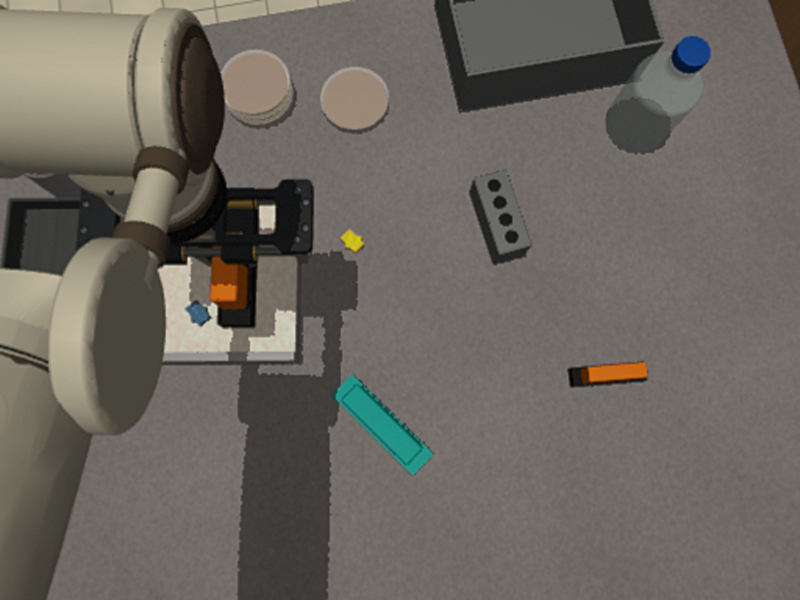

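The scraper hangs upright over the rear of the board (black foot end near (365,355) in the scene crop). The chips lie ahead of it, with the -y one at (450,365). Lowering to about 1 mm above the board.

```bash
python3 -m handwheel '[{"wx":0,"wy":0,"wz":0,"x":0,"y":0,"z":6,"grip":20},{"wx":0,"wy":0,"wz":0,"x":0,"y":0,"z":10,"grip":20},{"wx":0,"wy":0,"wz":0,"x":0,"y":0,"z":12,"grip":20},{"wx":0,"wy":0,"wz":0,"x":0,"y":0,"z":12,"grip":20},{"wx":0,"wy":0,"wz":0,"x":0,"y":0,"z":12,"grip":20},{"wx":0,"wy":0,"wz":0,"x":0,"y":0,"z":8,"grip":20},{"wx":0,"wy":0,"wz":0,"x":0,"y":0,"z":5,"grip":20},{"wx":0,"wy":0,"wz":0,"x":0,"y":0,"z":3,"grip":20},{"wx":0,"wy":0,"wz":0,"x":0,"y":0,"z":1,"grip":20},{"wx":0,"wy":0,"wz":0,"x":0,"y":0,"z":0,"grip":20}]'
python3 - <<'E'
from bench import bot
import cv2
from h import *
s=bot.snapshot("scene");o=bot.get_obs();print(o["tcp_pos"],o["orientation"],o["contact_force"],o["grip_width"],loc([.5985,.056,1.3884],o["tcp_pos"][None,:2]))
cv2.imwrite("pics/scene4.png",cv2.resize(s["image"][120:255,260:440,::-1],(800,600),interpolation=cv2.INTER_CUBIC))
E
```

```text
time: 6.13
tcp_pos: [0.5778, -0.0162, 0.2659]
orientation: [3.142, -0.001, -0.183]
contact_force: [0.9, 0.8, -1.9]
grip_width: 0.0257
[ 0.5778721  -0.01622123  0.26619628] [ 3.14154780e+00 -1.11464973e-03 -1.83121541e-01] [-0.35419456 -0.0908029  -3.1217932 ] 0.025797215923943805 [[-0.07476484  0.00718575]]
```

View pics/scene4.png

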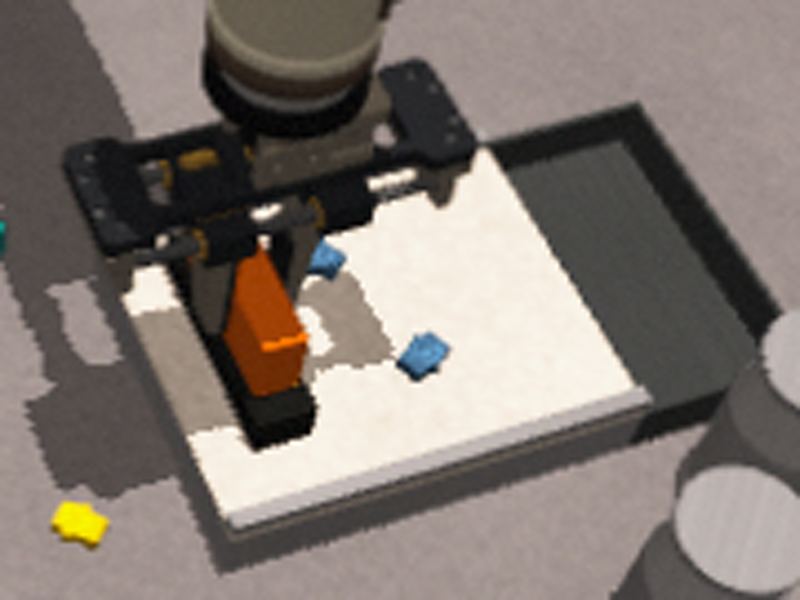

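The foot is behind both chips (at (325,258) and (425,355)) and inside the kerbs, with its full weight still on the gripper. I'll set it down gently.

```bash
python3 -m handwheel '[{"wx":0,"wy":0,"wz":0,"x":0,"y":0,"z":0.3,"grip":20},{"wx":0,"wy":0,"wz":0,"x":0,"y":0,"z":0.3,"grip":20},{"wx":0,"wy":0,"wz":0,"x":0,"y":0,"z":0.3,"grip":20},{"wx":0,"wy":0,"wz":0,"x":0,"y":0,"z":0.3,"grip":20},{"wx":0,"wy":0,"wz":0,"x":0,"y":0,"z":0,"grip":20},{"wx":0,"wy":0,"wz":0,"x":0,"y":0,"z":0,"grip":20},{"wx":0,"wy":0,"wz":0,"x":0,"y":0,"z":0,"grip":20},{"wx":0,"wy":0,"wz":0,"x":0,"y":0,"z":0,"grip":20},{"wx":0,"wy":0,"wz":0,"x":0,"y":0,"z":0,"grip":20},{"wx":0,"wy":0,"wz":0,"x":0,"y":0,"z":0,"grip":20}]'
```

```text
time: 7.02
tcp_pos: [0.5778, -0.0162, 0.2651]
orientation: [3.142, -0.001, -0.183]
contact_force: [-3.0, -0.1, 5.0]
grip_width: 0.026
```

The board is touched (Fz went from -3 to +5 N). Easing off slightly and wiping the first half.

```bash
python3 -m handwheel '[{"wx":0,"wy":0,"wz":0,"x":0,"y":-3,"z":-0.5,"grip":20},{"wx":0,"wy":0,"wz":0,"x":0,"y":-8,"z":0,"grip":20},{"wx":0,"wy":0,"wz":0,"x":0,"y":-10,"z":0,"grip":20},{"wx":0,"wy":0,"wz":0,"x":0,"y":-10,"z":0,"grip":20},{"wx":0,"wy":0,"wz":0,"x":0,"y":-10,"z":0,"grip":20},{"wx":0,"wy":0,"wz":0,"x":0,"y":-10,"z":0,"grip":20},{"wx":0,"wy":0,"wz":0,"x":0,"y":-10,"z":0,"grip":20},{"wx":0,"wy":0,"wz":0,"x":0,"y":-10,"z":0,"grip":20},{"wx":0,"wy":0,"wz":0,"x":0,"y":-10,"z":0,"grip":20},{"wx":0,"wy":0,"wz":0,"x":0,"y":-8,"z":0,"grip":20}]'
python3 - <<'E'
from bench import bot
import cv2
from h import *
s=bot.snapshot("scene");o=bot.get_obs();print(o["tcp_pos"],o["orientation"],o["contact_force"],o["grip_width"],loc([.5985,.056,1.3884],o["tcp_pos"][None,:2]))
cv2.imwrite("pics/scene5.png",cv2.resize(s["image"][120:255,260:440,::-1],(800,600),interpolation=cv2.INTER_CUBIC))
E
```

```text
time: 7.85
tcp_pos: [0.594, 0.0725, 0.2651]
orientation: [3.141, -0.0, -0.183]
contact_force: [-2.1, -8.7, 3.0]
grip_width: 0.0257
[0.59404221 0.07365147 0.26505526] [-3.14010285e+00 -3.06779698e-04 -1.82187731e-01] [1.09094306 0.60788727 3.44759701] 0.025737964154453386 [[0.01655008 0.00758559]]
```

View pics/scene5.png

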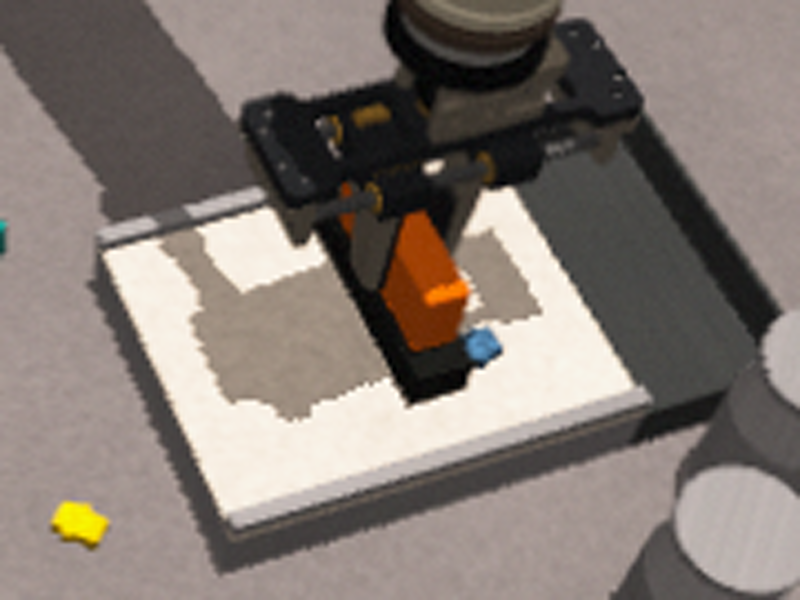

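The scraper is upright with one chip at (485,345) against its front. The other is hidden behind the bar and no chip is left behind. Wiping the rest, 98 mm, until the foot's front is about 12 mm past the edge.

```bash
python3 -m handwheel '[{"wx":0,"wy":0,"wz":0,"x":0,"y":-8,"z":0,"grip":20},{"wx":0,"wy":0,"wz":0,"x":0,"y":-11,"z":0,"grip":20},{"wx":0,"wy":0,"wz":0,"x":0,"y":-11,"z":0,"grip":20},{"wx":0,"wy":0,"wz":0,"x":0,"y":-11,"z":0,"grip":20},{"wx":0,"wy":0,"wz":0,"x":0,"y":-11,"z":0,"grip":20},{"wx":0,"wy":0,"wz":0,"x":0,"y":-11,"z":0,"grip":20},{"wx":0,"wy":0,"wz":0,"x":0,"y":-10,"z":0,"grip":20},{"wx":0,"wy":0,"wz":0,"x":0,"y":-10,"z":0,"grip":20},{"wx":0,"wy":0,"wz":0,"x":0,"y":-9,"z":0,"grip":20},{"wx":0,"wy":0,"wz":0,"x":0,"y":-6,"z":0,"grip":20}]'
python3 - <<'E'
from bench import bot
import cv2
from h import *
s=bot.snapshot("scene");o=bot.get_obs();print(o["tcp_pos"],o["orientation"],o["contact_force"],o["grip_width"],loc([.5985,.056,1.3884],o["tcp_pos"][None,:2]))
cv2.imwrite("pics/scene6.png",cv2.resize(s["image"][100:250,260:460,::-1],(800,600),interpolation=cv2.INTER_CUBIC))
E
```

```text
time: 8.73
tcp_pos: [0.6117, 0.1689, 0.265]
orientation: [3.142, 0.0, -0.183]
contact_force: [-0.7, -4.9, 5.0]
grip_width: 0.0258
[0.61177138 0.16961936 0.26506616] [-3.14044932e+00 -2.17873176e-04 -1.82147296e-01] [-0.03487426 -0.41804944  4.08814114] 0.025803284688235548 [[0.11414188 0.00755781]]
```

View pics/scene6.png

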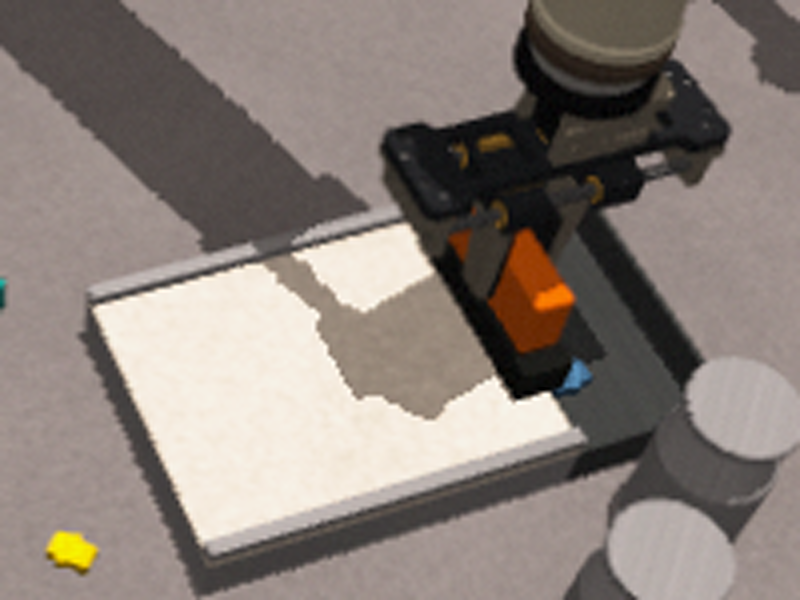

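A chip is at (575,377), at the foot front over the tray, possibly mid-fall. I'll let it settle and look again.

```bash
python3 -m handwheel '[{"wx":0,"wy":0,"wz":0,"x":0,"y":-3,"z":0,"grip":20},{"wx":0,"wy":0,"wz":0,"x":0,"y":-1,"z":0,"grip":20},{"wx":0,"wy":0,"wz":0,"x":0,"y":0,"z":0,"grip":20},{"wx":0,"wy":0,"wz":0,"x":0,"y":0,"z":0,"grip":20},{"wx":0,"wy":0,"wz":0,"x":0,"y":0,"z":0,"grip":20},{"wx":0,"wy":0,"wz":0,"x":0,"y":0,"z":0,"grip":20},{"wx":0,"wy":0,"wz":0,"x":0,"y":0,"z":0,"grip":20},{"wx":0,"wy":0,"wz":0,"x":0,"y":0,"z":0,"grip":20},{"wx":0,"wy":0,"wz":0,"x":0,"y":0,"z":0,"grip":20},{"wx":0,"wy":0,"wz":0,"x":0,"y":0,"z":0,"grip":20}]'
python3 - <<'E'
from bench import bot
import cv2
from h import *
s=bot.snapshot("scene");o=bot.get_obs();print(o["tcp_pos"],o["contact_force"],o["grip_width"])
a=cv2.resize(s["image"][150:225,370:470,::-1],(400,300),interpolation=cv2.INTER_CUBIC)
s=bot.snapshot("top")
b=cv2.resize(s["image"][110:245,0:200,::-1],(400,270),interpolation=cv2.INTER_CUBIC)
cv2.imwrite("pics/7.png",cv2.vconcat([a,b]))
E
```

```text
time: 9.62
tcp_pos: [0.6124, 0.1717, 0.2651]
orientation: [-3.141, 0.0, -0.183]
contact_force: [-2.1, -2.1, 5.3]
grip_width: 0.0259
[0.61234279 0.17164728 0.26506072] [-2.01320971 -2.35315759  5.08258452] 0.0257062565298611
```

View pics/7.png

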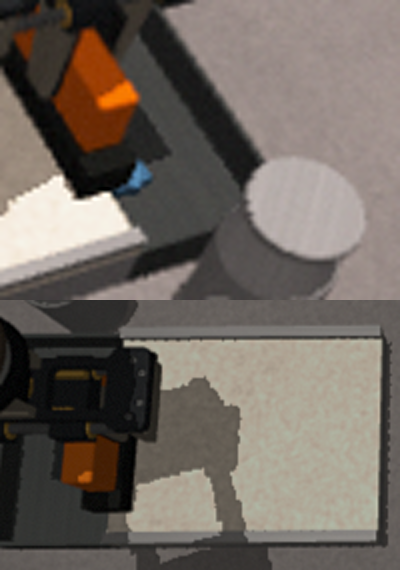

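The chip stayed at the same image point while the scraper advanced, so it is lying in the tray. Lifting 2 mm and drawing the scraper back to mid-board.

```bash
python3 -m handwheel '[{"wx":0,"wy":0,"wz":0,"x":0,"y":0,"z":-2,"grip":20},{"wx":0,"wy":0,"wz":0,"x":0,"y":5,"z":0,"grip":20},{"wx":0,"wy":0,"wz":0,"x":0,"y":12,"z":0,"grip":20},{"wx":0,"wy":0,"wz":0,"x":0,"y":18,"z":0,"grip":20},{"wx":0,"wy":0,"wz":0,"x":0,"y":20,"z":0,"grip":20},{"wx":0,"wy":0,"wz":0,"x":0,"y":20,"z":0,"grip":20},{"wx":0,"wy":0,"wz":0,"x":0,"y":20,"z":0,"grip":20},{"wx":0,"wy":0,"wz":0,"x":0,"y":16,"z":0,"grip":20},{"wx":0,"wy":0,"wz":0,"x":0,"y":9,"z":0,"grip":20},{"wx":0,"wy":0,"wz":0,"x":0,"y":3,"z":0,"grip":20}]'
python3 - <<'E'
from bench import bot
import cv2
from h import *
s=bot.snapshot("scene");o=bot.get_obs();print(o["tcp_pos"],o["contact_force"],o["grip_width"],loc([.5985,.056,1.3884],o["tcp_pos"][None,:2]))
cv2.imwrite("pics/scene8.png",cv2.resize(s["image"][100:250,260:460,::-1],(800,600),interpolation=cv2.INTER_CUBIC))
E
```

```text
time: 10.55
tcp_pos: [0.5893, 0.0489, 0.2663]
orientation: [3.141, 0.001, -0.185]
contact_force: [0.4, 0.2, -2.9]
grip_width: 0.026
[0.58952289 0.04936692 0.26644969] [ 0.27094741  0.66435596 -3.51267579] 0.02579410493442579 [[-0.00815138  0.00762505]]
```

View pics/scene8.png

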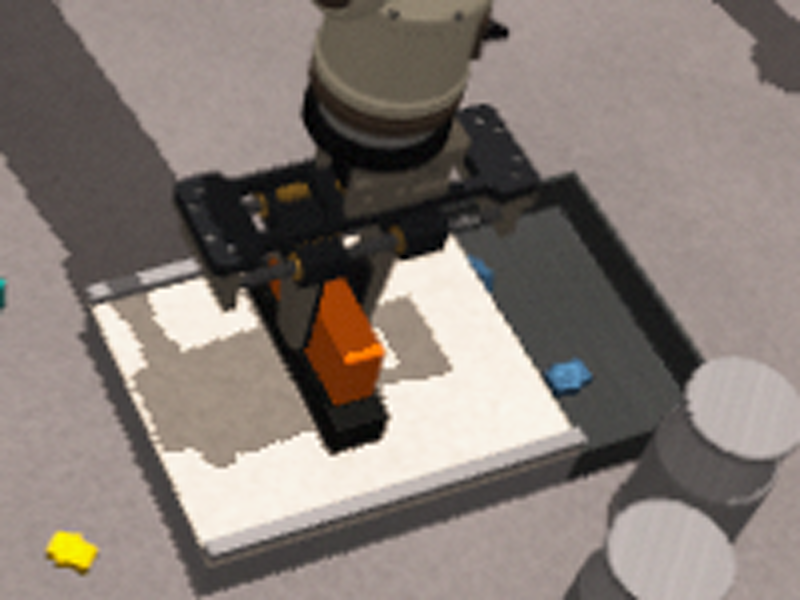

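Both chips are in the tray, at (482,273) and (568,376), and the board is clear. I'll set the scraper down.

```bash
python3 -m handwheel '[{"wx":0,"wy":0,"wz":0,"x":0,"y":0,"z":0.5,"grip":20},{"wx":0,"wy":0,"wz":0,"x":0,"y":0,"z":0.5,"grip":20},{"wx":0,"wy":0,"wz":0,"x":0,"y":0,"z":0.5,"grip":20},{"wx":0,"wy":0,"wz":0,"x":0,"y":0,"z":0.2,"grip":20},{"wx":0,"wy":0,"wz":0,"x":0,"y":0,"z":0,"grip":20},{"wx":0,"wy":0,"wz":0,"x":0,"y":0,"z":0,"grip":20},{"wx":0,"wy":0,"wz":0,"x":0,"y":0,"z":0,"grip":20},{"wx":0,"wy":0,"wz":0,"x":0,"y":0,"z":0,"grip":20},{"wx":0,"wy":0,"wz":0,"x":0,"y":0,"z":0,"grip":20},{"wx":0,"wy":0,"wz":0,"x":0,"y":0,"z":0,"grip":20}]'
```

```text
time: 11.43
tcp_pos: [0.59, 0.0507, 0.2653]
orientation: [3.142, 0.0, -0.183]
contact_force: [0.1, 0.3, -3.4]
grip_width: 0.0261
```

```bash
python3 -m handwheel '[{"wx":0,"wy":0,"wz":0,"x":0,"y":0,"z":0.2,"grip":20},{"wx":0,"wy":0,"wz":0,"x":0,"y":0,"z":0.2,"grip":20},{"wx":0,"wy":0,"wz":0,"x":0,"y":0,"z":0.2,"grip":20},{"wx":0,"wy":0,"wz":0,"x":0,"y":0,"z":0,"grip":20},{"wx":0,"wy":0,"wz":0,"x":0,"y":0,"z":0,"grip":20},{"wx":0,"wy":0,"wz":0,"x":0,"y":0,"z":0,"grip":20},{"wx":0,"wy":0,"wz":0,"x":0,"y":0,"z":0,"grip":20},{"wx":0,"wy":0,"wz":0,"x":0,"y":0,"z":0,"grip":20},{"wx":0,"wy":0,"wz":0,"x":0,"y":0,"z":0,"grip":20},{"wx":0,"wy":0,"wz":0,"x":0,"y":0,"z":0,"grip":20}]'
```

```text
time: 12.27
tcp_pos: [0.59, 0.0507, 0.2651]
orientation: [3.142, 0.0, -0.183]
contact_force: [-4.4, -0.2, 6.0]
grip_width: 0.0254
```

Contact made (Fz +6 N). Opening to 60 mm.

```bash
python3 -m handwheel '[{"wx":0,"wy":0,"wz":0,"x":0,"y":0,"z":0,"grip":30},{"wx":0,"wy":0,"wz":0,"x":0,"y":0,"z":0,"grip":36},{"wx":0,"wy":0,"wz":0,"x":0,"y":0,"z":0,"grip":42},{"wx":0,"wy":0,"wz":0,"x":0,"y":0,"z":0,"grip":50},{"wx":0,"wy":0,"wz":0,"x":0,"y":0,"z":0,"grip":60},{"wx":0,"wy":0,"wz":0,"x":0,"y":0,"z":0,"grip":60},{"wx":0,"wy":0,"wz":0,"x":0,"y":0,"z":0,"grip":60},{"wx":0,"wy":0,"wz":0,"x":0,"y":0,"z":0,"grip":60},{"wx":0,"wy":0,"wz":0,"x":0,"y":0,"z":0,"grip":60},{"wx":0,"wy":0,"wz":0,"x":0,"y":0,"z":0,"grip":60}]'
```

```text
time: 13.1
tcp_pos: [0.59, 0.0507, 0.2647]
orientation: [-3.142, -0.0, -0.183]
contact_force: [0.1, 0.8, 0.1]
grip_width: 0.0599
```

```bash
python3 -m handwheel '[{"wx":0,"wy":0,"wz":0,"x":0,"y":0,"z":-4,"grip":60},{"wx":0,"wy":0,"wz":0,"x":0,"y":0,"z":-10,"grip":60},{"wx":0,"wy":0,"wz":0,"x":0,"y":0,"z":-15,"grip":60},{"wx":0,"wy":0,"wz":0,"x":0,"y":0,"z":-20,"grip":60},{"wx":0,"wy":0,"wz":0,"x":0,"y":0,"z":-20,"grip":60},{"wx":0,"wy":0,"wz":0,"x":0,"y":0,"z":-20,"grip":60},{"wx":0,"wy":0,"wz":0,"x":0,"y":0,"z":-20,"grip":60},{"wx":0,"wy":0,"wz":0,"x":0,"y":0,"z":-15,"grip":60},{"wx":0,"wy":0,"wz":0,"x":0,"y":0,"z":-10,"grip":60},{"wx":0,"wy":0,"wz":0,"x":0,"y":0,"z":-4,"grip":60}]'
python3 - <<'E'
from bench import bot
import cv2
from h import *
s=bot.snapshot("scene");o=bot.get_obs();print(o["time"],o["tcp_pos"],o["contact_force"],o["grip_width"])
cv2.imwrite("pics/scene9.png",cv2.resize(s["image"][:,:,::-1],(800,600),interpolation=cv2.INTER_CUBIC))
cv2.imwrite("pics/scene9c.png",cv2.resize(s["image"][130:250,270:430,::-1],(800,600),interpolation=cv2.INTER_CUBIC))
E
```

```text
time: 13.93
tcp_pos: [0.5903, 0.0507, 0.4055]
orientation: [-3.141, -0.004, -0.183]
contact_force: [0.1, 1.0, 0.7]
grip_width: 0.06
13.9833 [0.59025614 0.05066155 0.40500906] [-0.70731445 -0.54773964  0.72527435] 0.05999099926837125
```

View pics/scene9.png

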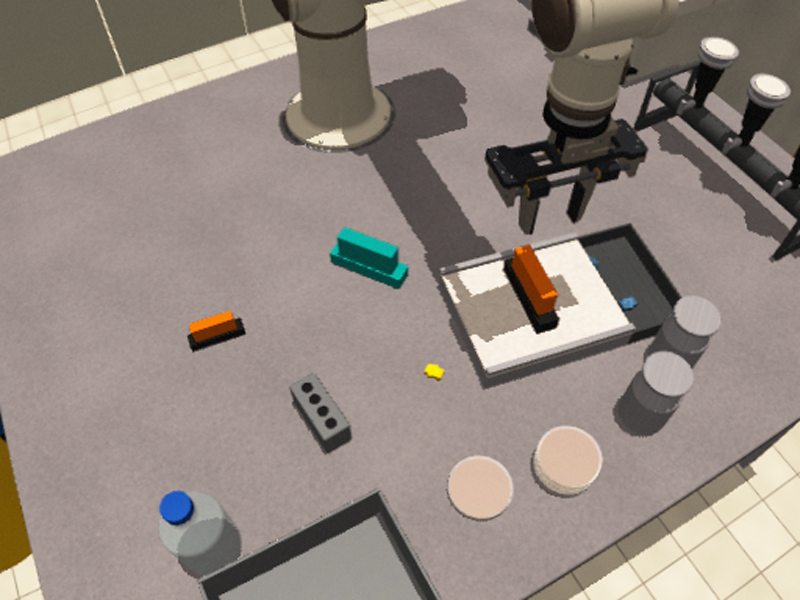

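View pics/scene9c.png

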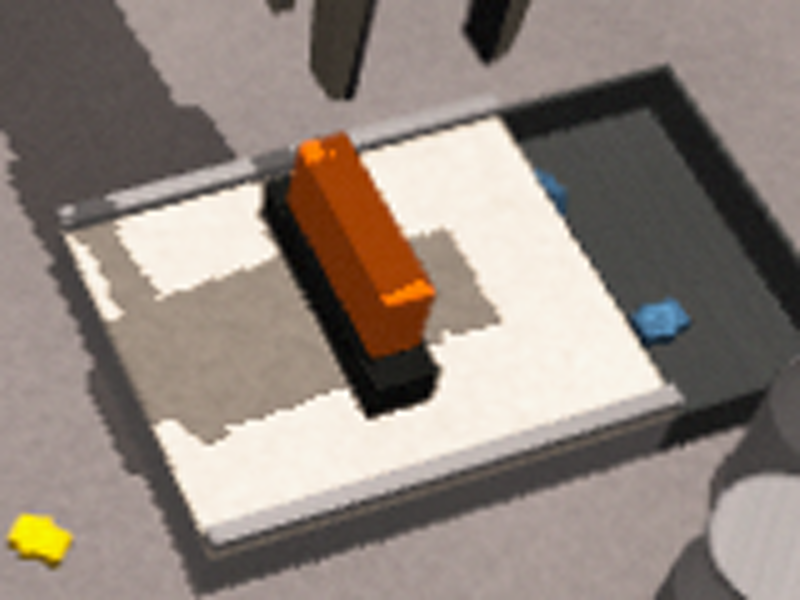

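The scraper stands upright on the board, free of the gripper. Both chips are in the tray, at (553,193) and (660,320) in the crop. I'll check them by back-projection at tray-floor height, then hand in.

```bash
python3 - <<'E'
from bench import bot
from h import *
S=pickle.load(open("scene0.pkl","rb"));st=[.5985,.056,1.3884]
print((loc(st,bp(S,[(401.5,193.5),(380.1,168.1)],.012))*1e3).round(1))
T=np.array([(300,143),(348,135),(433,290),(383,303)])/5+[269.5,129.5]
q=loc(st,bp(S,T,.110));print((q*1e3).round(1),(q.mean(0)*1e3).round(1))
print(bot.finish_job())
E
```

```text
[[153.1 -34.9]
 [139.5  55.1]]
[[-19.   57.5]
 [  4.6  54.8]
 [  3.1 -39.6]
 [-21.4 -39. ]] [-8.2  8.4]
the job is handed in; nothing more can be done
None
```

The job is done and handed in at about 14 s. Both chips are in the catch tray, and the scraper is standing upright on the white board.

I gripped the larger orange scraper high on its bar and set its foot down behind the two blue chips. One stroke along +x pushed both chips over the open end. I then drew the scraper back to mid-board, released it and moved the arm clear.

**Last checks:**
- **Chips:** back-projected at tray-floor height, they lie at station (153, -35) and (140, 55) mm, inside the tray. The second is partly hidden by the board edge, so its position is rougher.
- **Scraper:** its top face, taken at 110 mm height, measures about 24 × 96 mm and is centred at station (-8, 8) mm. That fits it standing upright on the board.
- **Forces and clearance:** force readings, taken at the end of each call, stayed under 10 N. In the pictures the fingers were well above the chips throughout.
- **Look-alikes:** the turquoise block, the small orange block, the grey block and the yellow chip were not moved.

No check failed. Two things did not go to plan:
- The first two move commands were refused because I had left out the zero entries, so nothing moved.
- The final set-down needed about 0.6 mm more lowering than I expected before the foot touched.

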